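Build up the spring bed of a model stand with two spacer plates, pressing each one home

ROBOT

A 6-joint arm with a two-finger parallel gripper is mounted at the origin on a cart in front of the work surface, level with it; the furniture and walls round the work are solid. World frame = base frame: x ahead of the robot, y to its left, z up, the work surface at z = 0. Lengths are in mm, angles in rad, forces in N, time in s.
With the tool pointing down it reaches from about 400 to 925 mm from the base axis. Payload 12.5 kg.
Tool frame: the origin (TCP) lies on the front face of the gripper's body, between the roots of the fingers; the fingertips stand 78 mm ahead of it and the grasp point (between the pads) lies 59 mm ahead of it (env.nose_length is the distance from the TCP to the fingertips, in mm); z points along the fingers, y is the line along which they close (so a half turn about z gives the same grasp; the last joint's range is limited). The gripper opens to 95 mm and grips with 3 to 60 N. Pads are 20 mm wide; open, the fingers measure 119 mm over their backs; the gripper's body (75 mm by 180 mm) begins 59 mm behind the grasp point.
Start: joints at [-1.206, 0.491, 1.559, -0, 1.092, -0.106], TCP at [283.522, -557.004, 292.261] pointing down, gripper open.
Joint ranges: [-3.1, 3.1], [-0.84, 2.19], [0.05, 2.79], [-1.13, 4.28], [0.06, 2.93], [-2.69, 2.69]. Speed limits (rad/s): [2.22, 2.22, 2.79, 3.14, 3.14, 3.14].

INTERFACE

Orientations are given as [roll, pitch, yaw] about the fixed x, y, z axes, in that order (R = Rz(yaw) Ry(pitch) Rx(roll)).
In Python, from cell import env gives the robot as it stands.
- The arm moves only by the tool jog_arm, never from a script. Its argument "motion" is a list of rows, each a list of 7 numbers: the turn, a rotation vector about the tool's x, y, z in degrees, then the shift along the tool's x, y, z in mm, then the finger opening in mm, from 0 to 95.1. In form: [[wx, wy, wz, x, y, z, hand], ...]. A call has 1 to 10 rows; each row shifts and turns the commanded pose from where the row before left it, along the tool's axes as they then stand; what a row does not reach is not made up. A row lasts 1/8 s, in which the tool goes at most 62.5 mm and 10.7 degrees, less where a joint would pass 70% of its speed; a pose out of reach is approached as far as the arm can. A call is refused whole if a number of a shift passes 62.5 or a number of a turn 10.7, either way. A call with a gripper value outside its range is refused whole. The fingers move at their own pace and stop on an object; the grip force is fixed at half the most. Time passes only in rows, so rows that do not move let the fingers close. It gives the time, the measured TCP pose, the force, the opening and the grip force at its end, in the units of the state.
- env.state(): the state, without advancing time (a new reading comes with each control period).
- env.read_camera(name): name is "side" or "top" or "wrist"; returns a dict with "color" (400x640x3 uint8, red, green, blue), "z_map" (400x640 float32, mm along the optical axis (not along the pixel's ray), 0 where there is no reading), "camera_matrix" (3x3 intrinsics, pixels), "k1" (the pictures are not rectified: a ray, as slopes to the right and down, at radius r is drawn at 1 + k1 r^2 times it, then the intrinsics apply), "world_to_cam" (4x4, takes a point from world to camera coordinates). Camera axes: x right, y up, looking along -z (the intrinsics and any distortion apply to the point x, -y, -z); pixel columns grow to the right and rows downward; lengths in mm; the calibration is good to about 2 mm. A picture is of the moment at which its call begins.
- env.job_done(): hands the job in; it is judged then, once.
Trained networks look in the newest picture that a camera, given by its name, has taken for a name from the list of things; names that differ only in an ending like _2 or _b are one class to them, and where a whole thing is asked for, a point or a joint stands for the part that bears it (a point fixed in the world has none). Each returns a list of dicts, best first, with "score" (0 to 1); they miss things now and then, are a little off and sometimes report something else, mostly with a low value. They report only what shows in the picture. A call takes as long as a camera call. They do not tell look-alikes from the thing itself.
- env.recognise(camera, thing): "location" ([column, row] in pixels, amid what is visible of it).
The state is a dict: "t": time; "joints": joint angles; "qvel": joint speeds; "tau": joint torques, N m; "eef_pos": TCP position; "tcp_rot": TCP orientation; "ft_force": force on the tool from outside, world axes, zero at the start; "moment": the same for the moment, N m; "opening": opening from 0.0 (shut) to 1.0 (fully open); "grip_force": force on a finger pad.
Only numpy, scipy, OpenCV 4.12 (cv2) and the standard library are available. Lean on these libraries where they do the work, as an engineer would, in place of code of your own. Each camera call takes 0.05 s, during which the arm holds its last target. There are 200 camera calls.

TASK

Build up the spring-bed stand for the next plaster model: lay the wide spacer plate (ridges up) flat on the bed between the bed's two rails, let go, and press its middle straight down with the fingertips until the bed gives nearly to its stop, to feel that it lies flat; then let the bed rise. Only then lay the narrow plate flat between the ridges of the wide one and press it down and let it rise in the same way. Keep both plates centred with their ends flush, set them down rather than dropping them, and leave the jaw model, the jar and the pliers alone.

Things in the scene. Friction and masses are not known exactly. Their poses are not given: they have to be found in the camera images.
- stand: Fixed low grey stand, base 84 x 104 mm, 24 mm high, bolted down, carrying the steel spring bed. Origin: centre of its underside, on the worktop. x is along the bed's rails, y across them, z up.
- bed_top (a point): Centre of the bed's flat upper face between the rails, 40 mm above the worktop when up; it moves with the bed; axes as the stand's. The steel bed is 54 mm along x and 76 mm along y; a rail 4 mm wide and 4 mm high runs along x at each side, with 68 mm free between the rails; the ends (+x and -x) are open.
- bed (a joint): Travel of the spring bed straight down, in m: 0 up, 0.005 at its lower stop. The spring holds it up with 4.8 N and needs 7.8 N at the stop, less the weight lying on it (bed and both plates together about 3 N).
- wide_plate: Dark grey anodised aluminium spacer plate, 52 mm along its x, 60 mm along its y, 14 mm thick, with a ridge 4 mm wide and 4 mm high along x on top of each y side, 52 mm free between the ridges; about 0.1 kg. Origin: centre of its underside. It lies flat on the worktop, ridges up, and is best gripped by its two ends across x (52 mm). It belongs on the bed with its x along the stand's x, either way round, with 4 mm play to each rail.
- narrow_plate: Plain dark grey anodised aluminium spacer plate, 52 mm along its x, 44 mm along its y, 14 mm thick, flat on top, about 0.1 kg. Origin: centre of its underside. It lies flat on the worktop, and is best gripped by its two ends across x (52 mm). It belongs on the wide plate between the ridges, its underside 14 mm above the wide plate's underside, x along the wide plate's x, either way round, with 4 mm play to each ridge.
- cast: Bystander: green plaster jaw model, 51 x 66 x 31 mm, loose. Origin: centre of its underside.
- small_jar: Bystander: small white screw-top jar with a blue cap, 37 mm across, 50 mm high, loose. Origin: centre of its underside.
- pliers: Bystander: wire-bending pliers with red handles lying flat, 133 mm long, loose. Origin: middle of its underside.
Things that resemble listed ones, but are neither listed nor needed, are in the scene too. Leave any purple look-alike of the wide_plate alone.

How it is judged:
By the outcome, as a careful person would: the job done as asked, in the order asked, and still so for the second after the job is handed in, with the robot touching nothing.
It also fails if it takes over 64 s, if anything falls off the work surface, if the arm or the gripper's body presses on something with over 40 N, if the wrist force passes 120 N, or if a joint passes its speed limit or range.

## Working session

There is one attempt and no reset: what is moved stays moved. The work goes in short steps, Python scripts to look and compute and a tool call to move; the robot and the scene stay as the last step left them, time stands still between calls to the robot, and variables do not carry over. Pictures are saved under pics/ and viewed, at most 10 in all, crops included, and the job is handed in when it is done.

Besides the shell and the picture viewer there is one more tool, called after "Call:" as name(argument=value, ...) on one line, values as JSON. jog_arm: Moves the arm, as the interface text tells. Its arguments: {"type":"object","properties":{"motion":{"type":"array"}},"required":["motion"]}

```bash
mkdir -p pics; cat > h.py <<'E'
import numpy as np, cv2
from cell import env
def cam(n):
    return env.read_camera(n)
def cloud(d):
    K=np.array(d["camera_matrix"]);z=d["z_map"].astype(float)
    h,w=z.shape;u,v=np.meshgrid(np.arange(w),np.arange(h))
    p=cv2.undistortPoints(np.stack([u,v],-1).reshape(-1,1,2).astype(np.float64),K,np.array([d["k1"],0,0,0.])).reshape(h,w,2)
    c=np.stack([p[...,0]*z,-p[...,1]*z,-z],-1)
    T=np.linalg.inv(np.array(d["world_to_cam"]))
    P=c@T[:3,:3].T+T[:3,3]; P[z<=0]=np.nan
    return P
def save(d,n): cv2.imwrite("pics/"+n,d["color"][...,::-1])
E
python3 - <<'E'
from h import *
np.set_printoptions(precision=1,suppress=True)
a={}
for n in("top","side"):
    d=cam(n);P=cloud(d);a[n]=d["color"]
    for t in("wide_plate","narrow_plate","stand","cast","small_jar","pliers"):
        for r in env.recognise(n,t):
            c,w=map(int,r["location"]);print(n,t,round(r["score"],2),c,w,P[w,c])
cv2.imwrite("pics/a.png",cv2.resize(np.vstack([a["top"],a["side"]]),(480*2//2*1,600))[...,::-1])
save({"color":a["top"]},"top.png")
print(env.state())
E
```

```text
top wide_plate 0.93 212 198 [524.3 363.5  11.2]
top wide_plate 0.72 225 255 [368.8 324.2  12.7]
top wide_plate 0.6 250 195 [533.4 257.8  16.2]
top narrow_plate 0.6 425 212 [ 491.1 -221.1   17.2]
top stand 0.6 326 214 [483.5  49.3  38.7]
top small_jar 0.57 395 146 [ 667.1 -134.    46.9]
top pliers 0.73 285 139 [691.9 165.9  -3.2]
top pliers 0.54 324 217 [475.4  54.6  41. ]
side wide_plate 0.95 318 282 [535.2 277.3  14.3]
side wide_plate 0.76 329 311 [516.  368.9  14.6]
side wide_plate 0.55 395 301 [377.1 337.7  14.1]
side wide_plate 0.52 339 220 [475.6  61.9  40.7]
side narrow_plate 0.46 323 182 [ 504.3 -206.7   11.7]
side stand 0.76 340 228 [475.1  93.3  36.6]
side cast 0.88 250 211 [709.5 -18.2  17.4]
side small_jar 0.52 267 189 [ 669.8 -121.4   30.5]
side small_jar 0.29 327 181 [ 492.1 -207.8   14.8]
side pliers 0.69 251 250 [691.5 154.9  11.5]
{'t': 0.7, 'joints': array([-1.2,  0.5,  1.6,  0. ,  1.1, -0.1]), 'qvel': array([ 0.,  0.,  0., -0.,  0., -0.]), 'tau': array([  0. , -61.2, -25.8,   0.1,   0. ,  -0. ]), 'eef_pos': array([ 283.5, -557. ,  292.3]), 'tcp_rot': array([3.1, 0. , 0.5]), 'ft_force': array([-0.7,  0.3,  0.3]), 'moment': array([ 0., -0.,  0.]), 'grip_force': 0.0, 'opening': 0.9974899288995006}
```

View pics/top.png

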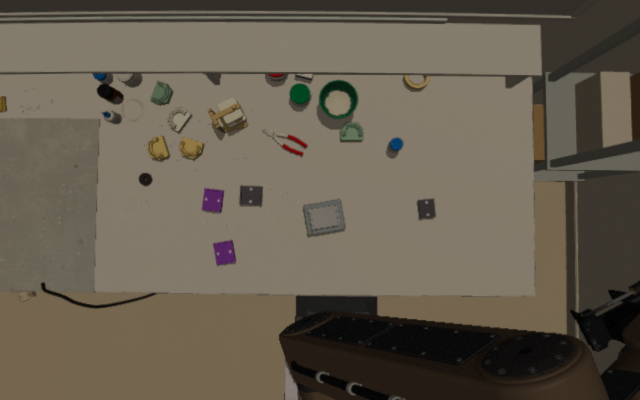

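The top view shows the dark wide plate at (250,195), narrow plate at (426,209), the stand at (324,217), and purple look-alikes at (213,200) and (225,253). Next: wrist looks on the way over.

```bash
cat >> h.py <<'E'
def go(x,y,z,yaw=None,s=None):
    """tool-frame shift to world target TCP (in present axes), turn in deg about tool z"""
    from scipy.spatial.transform import Rotation as R
    s=s or env.state();Rm=R.from_euler("xyz",s["tcp_rot"])
    sh=Rm.inv().apply(np.array([x,y,z])-s["eef_pos"])
    out=[0,0,0]
    if yaw is not None:
        yaw=s["tcp_rot"][2]+(yaw-s["tcp_rot"][2]+np.pi/2)%np.pi-np.pi/2
        rel=Rm.inv()*R.from_euler("xyz",[np.pi,0,yaw]); out=rel.as_rotvec(degrees=True)
    print("shift",np.round(sh,1),"turn",np.round(out,2),"rot",np.round(s["tcp_rot"],4),"t",round(s["t"],2),"j",np.round(s["joints"],2))
E
python3 - <<'E'
from h import *
go(460,-215,300,0);s=env.state();d=cam("wrist");T=np.linalg.inv(np.array(d["world_to_cam"]))
from scipy.spatial.transform import Rotation as R
Rm=R.from_euler("xyz",s["tcp_rot"]).inv()
print(Rm.apply(T[:3,3]-s["eef_pos"]),Rm.apply(T[:3,:3].T),d["camera_matrix"])
E
```

```text
shift [ 312.4 -224.7   -7.8] turn [ 1.000e-02 -0.000e+00  2.697e+01] rot [3.1415 0.     0.4708] t 0.7 j [-1.21  0.49  1.56  0.    1.09 -0.11]
[ 70.51221317   0.48005105 -92.59942146] [[-1.21046074e-03  9.99999243e-01  2.21779666e-04]
 [ 9.68468085e-01  1.11704033e-03  2.49135146e-01]
 [ 2.49134710e-01  5.16354842e-04 -9.68468704e-01]] [[354.16653162   0.         316.40258102]
 [  0.         354.16653162 198.1968901 ]
 [  0.           0.           1.        ]]
```

Call:
jog_arm(motion=[[0,0,0,39,-28,8,95],[0,0,0,39,-28,8,95],[0,0,0,39,-28,8,95],[0,0,0,39,-28,8,95],[0,0,0,39,-28,8,95],[0,0,0,39,-28,8,95],[0,0,0,39,-28,8,95],[0,0,0,39,-28,8,95],[0,0,0,0,0,0,95]])

```text
t: 1.88
eef_pos: [460.8, -213.5, 227.9]
tcp_rot: [-3.141, 0.0, 0.475]
ft_force: [0.6, -0.4, 0.3]
opening: 0.996
grip_force: 0.0
```

```bash
python3 - <<'E'
from h import *
d=cam("wrist");save(d,"w1.png");np.savez("w1.npz",P=cloud(d),c=d["color"])
go(470,50,230,0)
E
```

```text
shift [ 129.3 -231.3   -1.8] turn [0.000e+00 1.000e-02 2.713e+01] rot [3.1416e+00 1.0000e-04 4.7350e-01] t 1.93 j [-0.57  0.41  1.91 -0.    0.82  0.53]
```

View pics/w1.png

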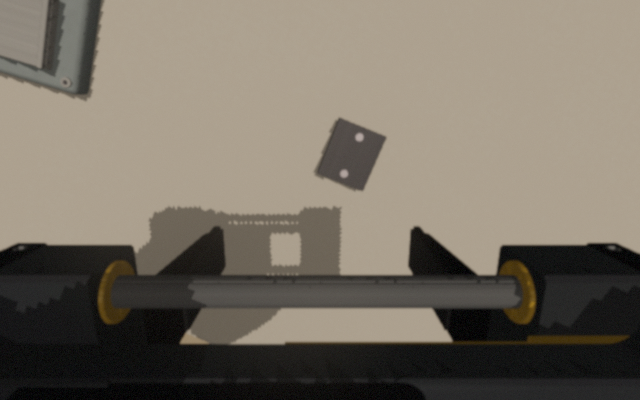

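The narrow plate is at about (351,155), its two screw dots along the longer side; the stand's corner is at upper left (80,90). On to the stand.

Call:
jog_arm(motion=[[0,0,0,13,-30,0,95],[0,0,0,14,-30,0,95],[0,0,0,14,-30,0,95],[0,0,0,14,-30,0,95],[0,0,0,14,-30,0,95],[0,0,0,14,-30,0,95],[0,0,0,0,0,0,95]])

```text
t: 2.8
eef_pos: [452.3, -17.4, 228.6]
tcp_rot: [3.141, -0.0, 0.472]
ft_force: [-0.5, -1.0, 0.4]
opening: 1.001
grip_force: 0.0
```

```bash
cat >> h.py <<'E'
def rect(P,cx,cy,r,z0,z1,img=None,name=""):
    m=(np.hypot(P[...,0]-cx,P[...,1]-cy)<r)&(P[...,2]>z0)&(P[...,2]<z1)
    n,L,S,C=cv2.connectedComponentsWithStats(m.astype(np.uint8));k=1+np.argmax(S[1:,4]);m=L==k
    (c,wh,a)=cv2.minAreaRect(P[m][:,:2].astype(np.float32))
    # yaw of long side
    yl=a if wh[0]>wh[1] else a+90
    yl=(yl+90)%180-90
    print(name,"c",np.round(c,1),"size",np.round(sorted(wh),1),"long-side yaw deg",round(yl,1),"z med",np.round(np.nanpercentile(P[m][:,2],[10,50,90]),1),m.sum())
E
python3 - <<'E'
from h import *
P=np.load("w1.npz")["P"];rect(P,500,-213,60,8,25,name="narrow")
d=cam("wrist");save(d,"w2.png");P=cloud(d);np.savez("w2.npz",P=P,c=d["color"])
rect(P,478,50,90,15,60,name="stand");rect(P,478,50,90,34,60,name="bed")
go(480,250,230)
E
```

```text
narrow c [ 501.2 -226.9] size [44.2 52. ] long-side yaw deg 5.5 z med [13.2 14.1 15.1] 3040
stand c [475.   54.5] size [ 84.2 104. ] long-side yaw deg -79.7 z med [23.3 39.2 41.2] 12692
bed c [474.9  54.6] size [54.3 76.3] long-side yaw deg -79.7 z med [39.3 40.3 43. ] 6934
shift [ 146.3 -226.4   -1.6] turn [0 0 0] rot [ 3.1409e+00 -5.0000e-04  4.7150e-01] t 2.85 j [-0.19  0.34  2.04 -0.    0.76  0.91]
```

View pics/w2.png

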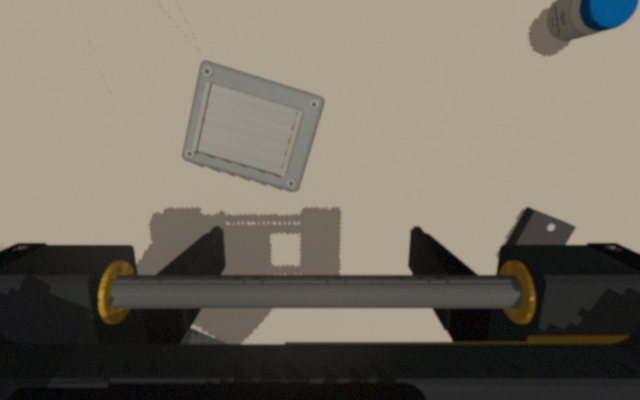

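The bed shows clearly at about (252,125). Depth fits match the stated sizes (stand 84x104, yaw of its x 10.3°). Now the wide plate.

Call:
jog_arm(motion=[[0,0,0,18,-31,0,95],[0,0,0,18,-31,0,95],[0,0,0,18,-31,0,95],[0,0,0,18,-31,0,95],[0,0,0,18,-31,0,95],[0,0,0,18,-31,0,95],[0,0,0,18,-31,0,95],[0,0,0,18,-31,0,95],[0,0,0,0,0,0,95]])

```text
t: 3.98
eef_pos: [469.0, 268.9, 228.1]
tcp_rot: [3.141, -0.001, 0.472]
ft_force: [0.2, -0.1, -0.2]
opening: 1.002
grip_force: 0.0
```

```bash
python3 - <<'E'
from h import *
d=cam("wrist");save(d,"w3.png");P=cloud(d)
rect(P,533,258,50,8,40,name="wide");rect(P,533,258,50,16,40,name="a ridge");
go(530,262,150,np.radians(100))
E
```

```text
wide c [533.  257.1] size [52.1 60.4] long-side yaw deg 88.0 z med [13.3 14.3 17.5] 4436
a ridge c [534.1 285.3] size [ 4.  51.7] long-side yaw deg -2.2 z med [17.1 18.1 19. ] 311
shift [51.9 33.  78. ] turn [ 1.000e-02  2.000e-02 -7.301e+01] rot [3.1413e+00 1.0000e-04 4.7110e-01] t 4.03 j [ 0.4   0.45  1.84 -0.    0.85  1.5 ]
```

View pics/w3.png

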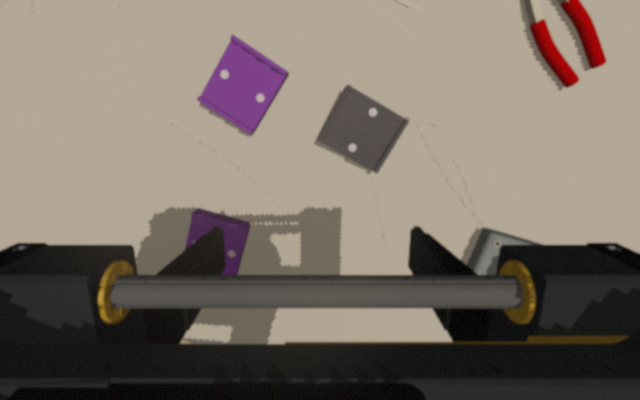

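The wide plate is at (361,128), ridges along its long dark edges; purple look-alikes at (243,85) and (218,240) are clear. Turn over it and go down partly.

Call:
jog_arm(motion=[[0,0,0,26,20,0,95],[0,0,0,26,20,0,95],[0,0,-10.2,0,0,10,95],[0,0,-10.2,0,0,10,95],[0,0,-10.2,0,0,10,95],[0,0,-10.2,0,0,10,95],[0,0,-10.2,0,0,10,95],[0,0,-10.2,0,0,10,95],[0,0,0,0,0,0,95]])

```text
t: 5.15
eef_pos: [532.9, 254.7, 167.7]
tcp_rot: [-3.14, 0.001, 1.536]
ft_force: [0.4, 0.5, 0.1]
opening: 1.0
grip_force: 0.0
```

```bash
python3 - <<'E'
from h import *
d=cam("wrist");P=cloud(d)
rect(P,533,258,50,8,40,name="wide");
go(533,257,69,np.radians(87.8))
E
```

```text
wide c [533.2 257.5] size [52.  59.8] long-side yaw deg 88.0 z med [13.3 14.3 17.6] 5959
shift [ 2.  -0.1 99.2] turn [-0.02  0.02  0.06] rot [-3.1412e+00  4.0000e-04  1.5335e+00] t 5.2 j [ 0.33  0.59  1.76 -0.    0.79  0.37]
```

Call:
jog_arm(motion=[[0,0,0,2,0,30,95],[0,0,0,0,0,30,95],[0,0,0,0,0,18,95],[0,0,0,0,0,7,95],[0,0,0,0,0,0,95],[0,0,0,0,0,0,70],[0,0,0,0,0,0,45],[0,0,0,0,0,0,45],[0,0,0,0,0,0,45],[0,0,0,0,0,0,45]])

```text
t: 6.45
eef_pos: [532.7, 258.5, 83.3]
tcp_rot: [3.141, 0.0, 1.539]
ft_force: [-0.4, 0.3, 2.1]
opening: 0.542
grip_force: 30.0
```

Call:
jog_arm(motion=[[0,0,0,0,0,-15,45],[0,0,0,0,0,-30,45],[0,0,0,0,0,-35,45],[0,0,0,0,0,0,45]])

```text
t: 6.95
eef_pos: [533.4, 258.8, 166.3]
tcp_rot: [3.137, -0.002, 1.539]
ft_force: [0.1, 0.3, -1.4]
opening: 0.545
grip_force: 30.0
```

```bash
python3 - <<'E'
from h import *
d=cam("wrist");P=cloud(d)
rect(P,533,258,50,86,110,name="held")
go(475,54.6,160,np.radians(100.3));print(env.state()["eef_pos"],env.state()["ft_force"])
E
```

```text
held c [534.6 267.7] size [40.7 66.1] long-side yaw deg -2.3 z med [ 96.2  97.3 101. ] 9538
shift [-205.7  -51.4    4.3] turn [  0.14  -0.03 -12.12] rot [ 3.1393e+00 -8.0000e-04  1.5390e+00] t 7.0 j [ 0.34  0.6   1.77 -0.    0.78  0.37]
[532.87328485 258.54924367 164.62478064] [-0.47450743 -0.25668735 -1.84221015]
```

Call:
jog_arm(motion=[[0,0,0,-20,-5,0,45],[0,0,0,-40,-10,0,45],[0,0,0,-45,-11.4,0,45],[0,0,0,-45,-11,0,45],[0,0,0,-36,-9,0,45],[0,0,0,-19.7,-5,0,45],[0,0,-6,0,0,0,45],[0,0,-6.1,0,0,0,45],[0,0,0,0,0,0,45]])

```text
t: 8.12
eef_pos: [473.9, 53.9, 162.5]
tcp_rot: [-3.14, -0.0, 1.749]
ft_force: [0.2, 0.3, -1.7]
opening: 0.546
grip_force: 30.0
```

```bash
python3 - <<'E'
from h import *
d=cam("wrist");P=cloud(d);save(d,"w4.png")
rect(P,475,55,50,86,115,name="held")
rect(P,475,55,90,20,60,name="stand")
go(475,54.6,122.5,np.radians(100.3));print(env.state()["eef_pos"],env.state()["ft_force"])
E
```

```text
held c [473.1  62.5] size [41.  67.4] long-side yaw deg 10.1 z med [92.6 93.6 98.1] 9804
stand c [471.5  74.3] size [63.2 84. ] long-side yaw deg 10.2 z med [23.  24.7 41.2] 7445
shift [ 0.4  1.1 40.1] turn [-0.08 -0.01 -0.18] rot [-3.1401e+00 -2.0000e-04  1.7473e+00] t 8.18 j [-0.03  0.48  2.05 -0.    0.62 -0.2 ]
[474.09181778  54.01518873 162.64007378] [ 0.73593246 -1.19101617 -1.2203383 ]
```

View pics/w4.png

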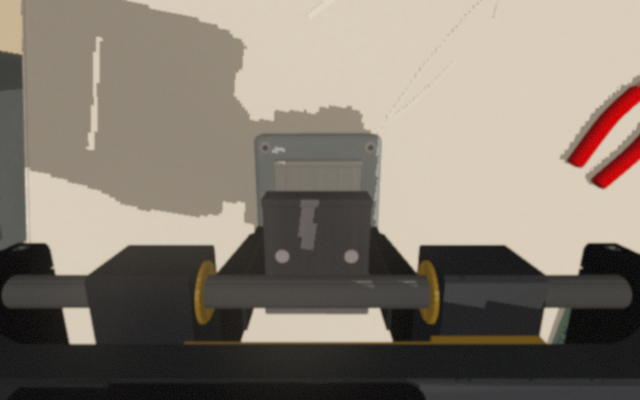

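Plate held at (317,235), square over the bed. Lowering.

Call:
jog_arm(motion=[[0,0,0,0.9,0.7,12,45],[0,0,0,0,0,14,45],[0,0,0,0,0,9,45],[0,0,0,0,0,4,45],[0,0,0,0,0,1,45],[0,0,0,0,0,0,45]])

```text
t: 8.93
eef_pos: [475.4, 55.5, 123.4]
tcp_rot: [3.141, 0.0, 1.75]
ft_force: [-0.8, 0.7, -1.4]
opening: 0.544
grip_force: 30.0
```

Call:
jog_arm(motion=[[0,0,0,0,0,0.6,45],[0,0,0,0,0,0.6,45],[0,0,0,0,0,0,45]])

```text
t: 9.3
eef_pos: [475.5, 55.5, 122.2]
tcp_rot: [3.141, 0.0, 1.75]
ft_force: [-0.6, 0.6, 2.3]
opening: 0.543
grip_force: 30.0
```

```bash
python3 - <<'E'
from h import *
d=cam("wrist");P=cloud(d);rect(P,475,55,50,46,75,name="held")
z=[]
for i in range(3):
    s=env.state();z.append(np.r_[s["eef_pos"],s["ft_force"]]);cam("side")
print(np.round(z,2))
E
```

```text
held c [474.6  64.1] size [40.9 68.5] long-side yaw deg 10.3 z med [52.3 53.3 57.9] 9814
[[ 4.7551e+02  5.5530e+01  1.2223e+02  5.8000e-01 -6.4000e-01  2.8600e+00]
 [ 4.7550e+02  5.5540e+01  1.2217e+02  8.3000e-01  1.3000e-01  3.6200e+00]
 [ 4.7549e+02  5.5520e+01  1.2217e+02  3.6000e-01 -1.1000e-01  2.7500e+00]]
```

Call:
jog_arm(motion=[[0,0,0,0,0,0,60],[0,0,0,0,0,0,80],[0,0,0,0,0,0,80],[0,0,0,0,0,-12,80],[0,0,0,0,0,-40,80],[0,0,0,-30,0,-40,80],[0,0,0,-40,0,0,40],[0,0,0,-20,0,0,0],[0,0,0,0,0,0,0]])

```text
t: 10.62
eef_pos: [491.4, -33.9, 214.7]
tcp_rot: [3.141, 0.0, 1.748]
ft_force: [0.7, 0.8, -0.5]
opening: 0.584
grip_force: 0.0
```

```bash
cat >> h.py <<'E'
def uv(P,z0,z1,th=10.3,c=(475,54.6),r=70):
    """extents in stand axes of points in height band"""
    t=np.radians(th);Q=P[...,:2]-np.array(c);m=(np.hypot(Q[...,0],Q[...,1])<r)&(P[...,2]>z0)&(P[...,2]<z1)
    Q=Q[m];x=Q@[np.cos(t),np.sin(t)];y=Q@[-np.sin(t),np.cos(t)]
    f=lambda a:np.round(np.percentile(a,[.5,99.5]),1)
    print("band",z0,z1,"x",f(x),f(x).mean(),"y",f(y),f(y).mean())
E
python3 - <<'E'
from h import *
d=cam("wrist");P=cloud(d);save(d,"w5.png");np.savez("w5.npz",P=P)
rect(P,475,55,60,48,75,name="wide");rect(P,475,55,90,15,75,name="stand")
uv(P,48,56);uv(P,38,46);uv(P,15,26)
go(475,54.6,150,np.radians(100.3));print(env.state()["eef_pos"],env.state()["ft_force"],env.state()["opening"])
E
```

```text
wide c [476.6  54.4] size [52.1 60. ] long-side yaw deg -79.8 z med [53.4 54.4 57.6] 7256
stand c [475.2  54.5] size [ 84.3 103.2] long-side yaw deg -79.8 z med [23.3 44.1 55.2] 15432
band 48 56 x [-24.1  27.2] 1.549999999999999 y [-26.5  25.5] -0.5
band 38 46 x [-26.7  26.7] 0.0 y [-38.2  37.8] -0.20000000000000284
band 15 26 x [-41.5  42. ] 0.25 y [-51.6  51. ] -0.3000000000000007
shift [89.2 -0.4 64.5] turn [ 0.02  0.01 -0.1 ] rot [3.1413e+00 1.0000e-04 1.7488e+00] t 10.68 j [-0.2   0.41  1.97  0.    0.77 -0.38]
[491.17586724 -33.16288038 214.50306251] [ 0.70237948  0.0177307  -0.62393219] 0.5385500721747157
```

View pics/w5.png

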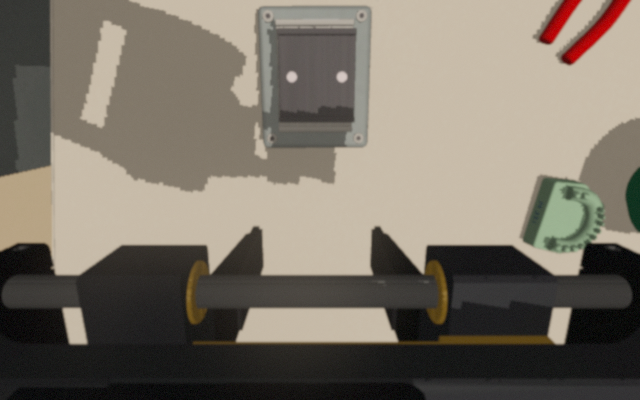

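Plate lies between the rails but about 1.5 mm toward +x (pixel (315,75)); regrip shifted by that much to centre it.

Call:
jog_arm(motion=[[0,0,0,30,-1.3,0,85],[0,0,0,40,0,0,85],[0,0,0,20,0,10,85],[0,0,0,0,0,35,85],[0,0,0,0,0,35,85],[0,0,0,0,0,11.5,85],[0,0,0,0,0,0,85]])

```text
t: 11.55
eef_pos: [473.9, 55.7, 122.5]
tcp_rot: [-3.14, -0.0, 1.751]
ft_force: [-0.0, -0.3, 0.9]
opening: 0.892
grip_force: 0.0
```

```bash
python3 - <<'E'
from h import *
go(474.0,55.0,122.5,np.radians(100.3));print(env.state()["eef_pos"],env.state()["ft_force"],env.state()["opening"])
E
```

```text
shift [-0.8  0.   0. ] turn [-0.06 -0.01  0.  ] rot [-3.1405e+00 -2.0000e-04  1.7507e+00] t 11.55 j [-0.02  0.55  2.07 -0.    0.51 -0.2 ]
[473.85505405  55.73945891 122.51011685] [-0.00311614 -0.26500119  0.88974911] 0.8924333825145028
```

Call:
jog_arm(motion=[[0,0,0,0,0,0,60],[0,0,0,0,0,0,50],[0,0,0,0,0,0,50],[0,0,0,0,0,0,50],[0,0,0,0,0,0,65],[0,0,0,0,0,0,80],[0,0,0,0,0,-20,80],[0,0,0,-20,0,-40,60],[0,0,0,-40,0,-20,30],[0,0,0,-20,0,0,0]])

```text
t: 12.8
eef_pos: [488.9, -24.9, 204.1]
tcp_rot: [3.139, 0.001, 1.749]
ft_force: [0.4, -0.1, -0.4]
opening: 0.584
grip_force: 0.0
```

```bash
python3 - <<'E'
from h import *
d=cam("wrist");P=cloud(d)
rect(P,475,55,60,48,75,name="wide");rect(P,475,55,90,15,75,name="stand")
uv(P,48,56);uv(P,38,46);uv(P,15,26)
go(475,54.6,142,np.radians(100.3));print(env.state()["eef_pos"],env.state()["ft_force"],env.state()["opening"])
E
```

```text
wide c [475.5  53.9] size [52.2 59.7] long-side yaw deg -79.9 z med [53.4 54.4 57.6] 7655
stand c [475.2  54.4] size [ 84.3 104. ] long-side yaw deg -79.7 z med [23.3 44.1 55.1] 16259
band 48 56 x [-25.3  26. ] 0.34999999999999964 y [-26.2  25.3] -0.4499999999999993
band 38 46 x [-26.4  26.9] 0.25 y [-38.1  37.4] -0.3500000000000014
band 15 26 x [-41.5  41.9] 0.1999999999999993 y [-51.3  51.3] 0.0
shift [81.9  0.3 61.2] turn [ 0.12  0.07 -0.1 ] rot [3.1395e+00 1.2000e-03 1.7489e+00] t 12.85 j [-0.19  0.42  1.98 -0.    0.73 -0.37]
[489.09687312 -26.05007616 203.34157817] [ 0.74586847 -0.26027384  0.12619707] 0.5378175202113807
```

Call:
jog_arm(motion=[[0,0,0,30,-0.7,0,0],[0,0,0,30,0,0,0],[0,0,0,21.5,0,0,0],[0,0,0,0,0,25,0],[0,0,0,0,0,28,0],[0,0,0,0,0,12,0],[0,0,0,0,0,4,0],[0,0,0,0,0,0,0]])

```text
t: 13.85
eef_pos: [473.2, 56.7, 133.8]
tcp_rot: [3.141, 0.0, 1.75]
ft_force: [0.0, -0.3, 0.2]
opening: 0.011
grip_force: 0.0
```

Call:
jog_arm(motion=[[0,0,0,-2.5,0.5,0,0],[0,0,0,0,0,1,0],[0,0,0,0,0,1,0],[0,0,0,0,0,1,0],[0,0,0,0,0,1,0],[0,0,0,0,0,0,0]])

```text
t: 14.6
eef_pos: [474.1, 54.2, 129.5]
tcp_rot: [3.141, 0.0, 1.75]
ft_force: [0.5, -0.8, 4.6]
opening: 0.005
grip_force: 2.0
```

Call:
jog_arm(motion=[[0,0,0,0,0,0.8,0],[0,0,0,0,0,0.7,0],[0,0,0,0,0,0,0]])

```text
t: 14.98
eef_pos: [474.1, 54.2, 128.0]
tcp_rot: [3.141, 0.0, 1.75]
ft_force: [-0.2, -2.8, 5.7]
opening: 0.002
grip_force: 2.5
```

```bash
python3 - <<'E'
from h import *
z=[]
for i in range(3):
    d=cam("wrist");P=cloud(d);uv(P,36,46);m=np.hypot(P[...,0]-475,P[...,1]-55)<60
    q=P[m][:,2];print([round(float(np.nanmedian(q[(q>a)&(q<b)])),2) for a,b in((15,28),(45,56))])
    s=env.state();z.append(np.r_[s["eef_pos"],s["ft_force"]])
print(np.round(z,2))
E
```

```text
band 36 46 x [-26.5  26.5] 0.0 y [29.1 38. ] 33.55
[24.0, 50.43]
band 36 46 x [-26.4  26.5] 0.05000000000000071 y [29.1 38. ] 33.55
[24.02, 50.44]
band 36 46 x [-26.4  26.4] 0.0 y [29.1 38. ] 33.55
[23.98, 50.46]
[[474.1   54.24 128.05   1.47  -1.98   5.4 ]
 [474.1   54.24 128.06   1.12  -2.39   4.76]
 [474.11  54.25 128.07   1.    -2.99   4.85]]
```

Call:
jog_arm(motion=[[0,0,0,0,0,0.4,0],[0,0,0,0,0,0.4,0],[0,0,0,0,0,0,0]])

```text
t: 15.5
eef_pos: [474.1, 54.2, 127.3]
tcp_rot: [3.141, 0.0, 1.75]
ft_force: [0.4, -2.1, 6.1]
opening: 0.001
grip_force: 2.7
```

```bash
python3 - <<'E'
from h import *
d=cam("wrist");P=cloud(d);m=np.hypot(P[...,0]-475,P[...,1]-55)<60
q=P[m][:,2];print([round(float(np.nanmedian(q[(q>a)&(q<b)])),2) for a,b in((15,28),(45,56))])
s=env.state();print(s["eef_pos"],s["ft_force"])
E
```

```text
[23.99, 49.66]
[474.09625858  54.24848402 127.27204479] [ 0.86241118 -2.86517395  5.89341298]
```

Call:
jog_arm(motion=[[0,0,0,0,0,0.3,0],[0,0,0,0,0,0,0]])

```text
t: 15.8
eef_pos: [474.1, 54.2, 127.0]
tcp_rot: [3.141, 0.0, 1.75]
ft_force: [1.2, -2.5, 5.0]
opening: 0.005
grip_force: 2.8
```

```bash
python3 - <<'E'
from h import *
d=cam("wrist");P=cloud(d);m=np.hypot(P[...,0]-475,P[...,1]-55)<60
q=P[m][:,2];print([round(float(np.nanmedian(q[(q>a)&(q<b)])),2) for a,b in((15,28),(45,56))])
s=env.state();print(s["eef_pos"],s["ft_force"])
E
```

```text
[24.02, 49.4]
[474.07833663  54.25164062 126.98750967] [ 0.30244379 -2.59049626  5.65631252]
```

Call:
jog_arm(motion=[[0,0,0,0,0,-1.5,0],[0,0,0,0,0,-1.5,0],[0,0,0,0,0,-1.5,0],[0,0,0,0,0,-1.5,0],[0,0,0,0,0,-4,0],[0,0,0,0,0,-30,0],[0,0,0,-30,0,-40,40],[0,0,0,-30,0,0,85],[0,0,0,-20,0,0,95],[0,0,0,0,0,0,95]])

```text
t: 17.1
eef_pos: [488.2, -25.2, 206.9]
tcp_rot: [-3.141, -0.0, 1.748]
ft_force: [0.6, 0.7, 0.5]
opening: 0.369
grip_force: 0.0
```

```bash
python3 - <<'E'
from h import *
d=cam("wrist");P=cloud(d)
rect(P,475,55,60,48,75,name="wide");uv(P,48,56);uv(P,38,46)
go(501,-226.5,160,np.radians(95.5));print(env.state()["eef_pos"],env.state()["ft_force"],env.state()["opening"])
E
```

```text
wide c [475.4  54.4] size [52.2 59.7] long-side yaw deg -79.9 z med [53.4 54.4 57.7] 7480
band 48 56 x [-25.3  26. ] 0.34999999999999964 y [-26.3  25.6] -0.34999999999999964
band 38 46 x [-26.5  26.7] 0.09999999999999964 y [-37.7  37.8] 0.04999999999999716
shift [-201.1  -23.    46.8] turn [-0.03 -0.01  4.71] rot [-3.1411e+00 -2.0000e-04  1.7490e+00] t 17.15 j [-0.19  0.42  1.98  0.    0.74 -0.36]
[488.00004371 -24.47971805 206.86474114] [0.29723245 0.29136858 0.45747762] 0.40864580925888255
```

The wide plate is up, centred and flat. Now the narrow plate.

Call:
jog_arm(motion=[[0,0,0,-30,-3,0,95],[0,0,0,-45,-5,0,95],[0,0,0,-50,-6,0,95],[0,0,0,-46,-5,0,95],[0,0,0,-30,-4,0,95],[0,0,4.7,0,0,20,95],[0,0,0,0,0,25,95],[0,0,0,0,0,0,95]])

```text
t: 18.15
eef_pos: [501.0, -225.1, 160.6]
tcp_rot: [-3.139, -0.002, 1.669]
ft_force: [0.2, -0.3, 0.8]
opening: 0.997
grip_force: 0.0
```

```bash
python3 - <<'E'
from h import *
d=cam("wrist");P=cloud(d)
rect(P,501,-226,50,8,40,name="narrow")
go(501,-226.9,82.5,np.radians(95.5));print(env.state()["eef_pos"],env.state()["ft_force"],env.state()["opening"])
E
```

```text
narrow c [ 501.3 -226.9] size [44.3 52. ] long-side yaw deg 5.5 z med [13.2 14.1 14.9] 4489
shift [-1.5 -0.5 79.2] turn [-0.08 -0.06  0.13] rot [-3.1402e+00 -1.1000e-03  1.6690e+00] t 18.2 j [-0.54  0.56  1.87  0.    0.71 -0.64]
[ 501.50696198 -225.41879034  161.68646322] [-0.00993965 -0.65632973 -0.13071415] 0.9976362869533673
```

Call:
jog_arm(motion=[[0,0,0,-1.5,-0.7,25,95],[0,0,0,0,0,30,95],[0,0,0,0,0,18,95],[0,0,0,0,0,6,95],[0,0,0,0,0,0,80],[0,0,0,0,0,0,60],[0,0,0,0,0,0,45],[0,0,0,0,0,0,45],[0,0,0,0,0,0,45],[0,0,0,0,0,0,45]])

```text
t: 19.45
eef_pos: [501.0, -227.9, 83.1]
tcp_rot: [3.141, 0.0, 1.668]
ft_force: [-0.6, -0.0, 4.1]
opening: 0.546
grip_force: 30.0
```

Call:
jog_arm(motion=[[0,0,0,0,0,-15,45],[0,0,0,0,0,-35,45],[0,0,0,0,0,-40,45],[0,0,0,0,0,-15,45],[0,0,0,0,0,0,45]])

```text
t: 20.08
eef_pos: [501.0, -227.9, 188.7]
tcp_rot: [3.14, 0.001, 1.668]
ft_force: [-0.1, 0.3, -0.2]
opening: 0.544
grip_force: 30.0
```

```bash
python3 - <<'E'
from h import *
d=cam("wrist");P=cloud(d)
rect(P,501,-226,50,102,125,name="held")
go(474.1,54.4,180,np.radians(100.2));print(env.state()["eef_pos"],env.state()["ft_force"],env.state()["opening"])
E
```

```text
held c [ 501.3 -222. ] size [35.1 63.8] long-side yaw deg 5.9 z med [118.2 119.6 120.5] 8043
shift [283.4   0.9   7.6] turn [-0.01  0.   -4.63] rot [-3.1415  0.      1.6681] t 20.12 j [-0.55  0.52  1.85 -0.    0.77 -0.64]
[ 500.69101201 -227.75059378  187.62850915] [ 0.40524897 -0.47470336 -1.55624211] 0.5436246985930013
```

Call:
jog_arm(motion=[[0,0,0,20,0.3,0,45],[0,0,0,40,0,0,45],[0,0,0,50,0.5,0,45],[0,0,0,50,0,0,45],[0,0,0,50,0.5,0,45],[0,0,0,44,0,0,45],[0,0,0,28,0,0,45],[0,0,-4.6,0,0,0,45],[0,0,0,0,0,10,45],[0,0,0,0,0,0,45]])

```text
t: 21.38
eef_pos: [474.1, 53.0, 176.6]
tcp_rot: [-3.139, -0.0, 1.747]
ft_force: [0.1, -0.5, -0.3]
opening: 0.542
grip_force: 30.0
```

```bash
python3 - <<'E'
from h import *
d=cam("wrist");P=cloud(d)
uv(P,104,125);uv(P,48,59);uv(P,36,46)
go(474.6,53,138.5,np.radians(100.2));print(env.state()["eef_pos"],env.state()["ft_force"])
E
```

```text
band 104 125 x [-32.   30.7] -0.6500000000000004 y [-12.4  21.6] 4.6000000000000005
band 48 59 x [-25.3  25.9] 0.29999999999999893 y [10.9 29.7] 20.3
band 36 46 x [-26.5  26.6] 0.05000000000000071 y [29.2 38. ] 33.6
shift [ 0.1  0.3 38.5] turn [-0.11 -0.02 -0.13] rot [-3.1397e+00 -3.0000e-04  1.7466e+00] t 21.43 j [-0.03  0.45  2.03 -0.    0.65 -0.2 ]
[474.43060876  52.84768035 177.00071311] [-0.22594979  0.16337758 -0.30916182]
```

Call:
jog_arm(motion=[[0,0,0,0,0.3,12,45],[0,0,0,0,0,14,45],[0,0,0,0,0,8,45],[0,0,0,0,0,3,45],[0,0,0,0,0,1,45],[0,0,0,0,0,0,45]])

```text
t: 22.18
eef_pos: [475.2, 53.0, 140.1]
tcp_rot: [3.141, 0.0, 1.748]
ft_force: [-0.7, 0.2, -0.9]
opening: 0.543
grip_force: 30.0
```

```bash
python3 - <<'E'
from h import *
d=cam("wrist");P=cloud(d)
uv(P,62,80);uv(P,48,59);rect(P,475,55,50,62,85,name="held")
s=env.state();print(s["eef_pos"],s["ft_force"])
E
```

```text
band 62 80 x [-29.   30.2] 0.5999999999999996 y [-12.7  21.4] 4.35
band 48 59 x [-25.4  25.8] 0.20000000000000107 y [20.3 29.7] 25.0
held c [474.9  58.9] size [35.  66.1] long-side yaw deg 10.1 z med [70.  71.1 72.2] 8250
[475.2418391   52.97323845 140.16462935] [-0.31703047 -0.47131657 -1.01893992]
```

Call:
jog_arm(motion=[[0,0,0,0,-0.7,1,45],[0,0,0,0,0,0.8,45],[0,0,0,0,0,0.5,45],[0,0,0,0,0,0,45]])

```text
t: 22.72
eef_pos: [474.4, 52.9, 137.6]
tcp_rot: [-3.142, 0.0, 1.748]
ft_force: [-0.4, -0.3, -0.8]
opening: 0.542
grip_force: 30.0
```

Call:
jog_arm(motion=[[0,0,0,0,0,0.5,45],[0,0,0,0,0,0,45]])

```text
t: 22.98
eef_pos: [474.5, 52.8, 137.1]
tcp_rot: [3.142, 0.0, 1.748]
ft_force: [0.4, 0.0, -1.0]
opening: 0.547
grip_force: 30.0
```

```bash
python3 - <<'E'
from h import *
f=[]
for i in range(3):
    d=cam("wrist");f.append(env.state()["ft_force"][2])
P=cloud(d);rect(P,475,55,50,62,85,name="held");uv(P,48,59)
print(f,env.state()["eef_pos"])
E
```

```text
held c [474.2  58.8] size [35. 67.] long-side yaw deg 10.1 z med [67.2 68.2 69.7] 8209
band 48 59 x [-25.4  25.7] 0.15000000000000036 y [20.8 29.8] 25.3
[np.float64(-0.23611648496308213), np.float64(-1.1515735255176058), np.float64(-0.3580183332853276)] [474.4437753   52.8445082  137.10117404]
```

Call:
jog_arm(motion=[[0,0,0,0,0,0.4,45],[0,0,0,0,0,0,45]])

```text
t: 23.38
eef_pos: [474.5, 52.8, 136.8]
tcp_rot: [3.141, 0.0, 1.748]
ft_force: [-0.4, 0.3, 1.4]
opening: 0.543
grip_force: 30.0
```

Call:
jog_arm(motion=[[0,0,0,0,0,0.4,45],[0,0,0,0,0,0,45]])

```text
t: 23.62
eef_pos: [474.4, 52.9, 136.3]
tcp_rot: [3.142, 0.0, 1.748]
ft_force: [-0.2, 0.1, 0.9]
opening: 0.544
grip_force: 30.0
```

Call:
jog_arm(motion=[[0,0,0,0,0,0,60],[0,0,0,0,0,0,80],[0,0,0,0,0,0,80],[0,0,0,0,0,-15,80],[0,0,0,0,0,-35,80],[0,0,0,-30,0,-20,60],[0,0,0,-40,0,0,30],[0,0,0,-10,0,0,0],[0,0,0,0,0,0,0]])

```text
t: 24.75
eef_pos: [488.4, -26.1, 206.1]
tcp_rot: [-3.141, -0.0, 1.747]
ft_force: [0.9, 0.6, -0.1]
opening: 0.481
grip_force: 0.0
```

```bash
python3 - <<'E'
from h import *
d=cam("wrist");P=cloud(d);save(d,"w6.png")
rect(P,475,55,60,62,85,name="narrow")
uv(P,62,75);uv(P,49,60);uv(P,38,46)
go(474.2,54,151,np.radians(100.2));s=env.state();print(s["eef_pos"],s["ft_force"],s["opening"])
E
```

```text
narrow c [475.1  53.9] size [43.9 52.2] long-side yaw deg 10.0 z med [67.3 68.2 69. ] 6127
band 62 75 x [-25.7  25.6] -0.049999999999998934 y [-22.6  21. ] -0.8000000000000007
band 49 60 x [-25.4  26.1] 0.3500000000000014 y [-30.4  29.6] -0.3999999999999986
band 38 46 x [-26.4  26.7] 0.15000000000000036 y [-37.8  37.5] -0.14999999999999858
shift [80.7  0.2 55.1] turn [-0.04 -0.02 -0.05] rot [-3.1409e+00 -3.0000e-04  1.7479e+00] t 24.8 j [-0.19  0.42  1.98  0.    0.74 -0.36]
[488.29237584 -25.51867674 206.03047267] [ 0.09362543 -0.1833846   0.22874697] 0.4324454481727984
```

View pics/w6.png

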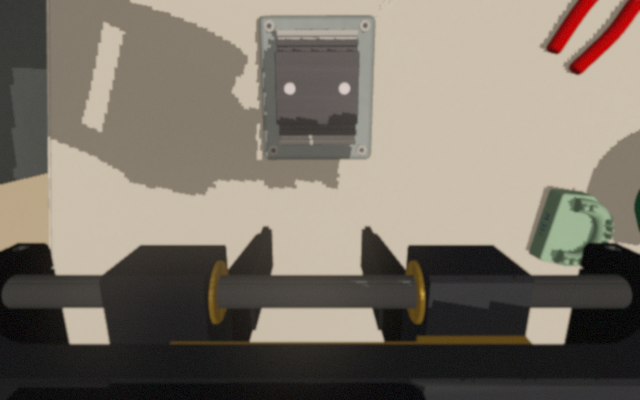

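The narrow plate lies flat between the ridges at (317,90), within 0.5 mm of centre. Press.

Call:
jog_arm(motion=[[0,0,0,30,0.2,0,0],[0,0,0,30,0,0,0],[0,0,0,19,0,0,0],[0,0,0,0,0,20,0],[0,0,0,0,0,24,0],[0,0,0,0,0,10,0],[0,0,0,0,0,2,0],[0,0,0,0,0,0,0]])

```text
t: 25.8
eef_pos: [474.9, 52.1, 150.7]
tcp_rot: [3.141, 0.0, 1.749]
ft_force: [-0.2, -0.7, 0.3]
opening: 0.003
grip_force: 0.0
```

Call:
jog_arm(motion=[[0,0,0,1.5,-0.3,2,0],[0,0,0,0,0,1.5,0],[0,0,0,0,0,1,0],[0,0,0,0,0,1,0],[0,0,0,0,0,1,0],[0,0,0,0,0,1,0],[0,0,0,0,0,0,0]])

```text
t: 26.68
eef_pos: [474.3, 53.3, 142.8]
tcp_rot: [3.141, 0.0, 1.748]
ft_force: [-0.3, 0.4, 4.6]
opening: 0.007
grip_force: 1.8
```

```bash
cat > p.py <<'E'
from h import *
d=cam("wrist");P=cloud(d);m=np.hypot(P[...,0]-475,P[...,1]-55)<60
q=P[m][:,2];print([round(float(np.nanmedian(q[(q>a)&(q<b)])),2) for a,b in((15,28),(60,72))])
s=env.state();print(s["eef_pos"],s["ft_force"])
E
python3 p.py
```

```text
[24.01, 65.03]
[474.3216828   53.28311158 142.86040761] [-1.01699103 -0.5917889   3.95685179]
```

Call:
jog_arm(motion=[[0,0,0,0,0,0.6,0],[0,0,0,0,0,0.6,0],[0,0,0,0,0,0.5,0],[0,0,0,0,0,0,0]])

```text
t: 27.22
eef_pos: [474.3, 53.3, 141.1]
tcp_rot: [3.141, 0.0, 1.748]
ft_force: [-1.4, 0.6, 5.4]
opening: 0.005
grip_force: 2.3
```

```bash
python3 p.py
```

```text
[24.01, 63.32]
[474.29864916  53.3064306  141.13846488] [ 0.39342019 -0.41622173  5.2052349 ]
```

Call:
jog_arm(motion=[[0,0,0,0,0,0.2,0],[0,0,0,0,0,0,0],[0,0,0,0,0,-1.5,0],[0,0,0,0,0,-1.5,0],[0,0,0,0,0,-1.5,0],[0,0,0,0,0,-1.5,0],[0,0,0,0,0,-4,0],[0,0,0,0,0,-30,0],[0,0,0,-30,0,-30,0],[0,0,0,-50,0,0,0]])

```text
t: 28.52
eef_pos: [488.9, -25.5, 213.1]
tcp_rot: [3.138, 0.001, 1.751]
ft_force: [0.2, 0.4, -0.3]
opening: 0.005
grip_force: 0.0
```

Call:
jog_arm(motion=[[0,0,0,0,0,0,0],[0,0,0,0,0,0,0]])

```text
t: 28.78
eef_pos: [488.0, -25.2, 210.8]
tcp_rot: [-3.141, -0.0, 1.748]
ft_force: [0.7, 0.2, 0.4]
opening: 0.002
grip_force: 0.0
```

```bash
python3 - <<'E'
from h import *
d=cam("wrist");P=cloud(d)
rect(P,475,55,60,62,85,name="narrow")
uv(P,62,75);uv(P,49,60);uv(P,38,46)
E
```

```text
narrow c [475.1  53.9] size [43.6 52.1] long-side yaw deg 10.1 z med [67.3 68.2 69.1] 5845
band 62 75 x [-25.7  25.6] -0.049999999999998934 y [-22.5  20.9] -0.8000000000000007
band 49 60 x [-25.2  26. ] 0.40000000000000036 y [-30.5  29.6] -0.4499999999999993
band 38 46 x [-26.5  27. ] 0.25 y [-38.   37.5] -0.25
```

Everything is flat, up and centred; handing in.

```bash
python3 -c "
from cell import env
print(env.job_done())"
```

```text
the job is handed in; nothing more can be done
None
```

Both plates are stacked on the bed, flat and within about 0.5 mm of centre; each was pressed nearly to the stop (about 4.5–5 mm of 5 mm by camera depth) and let rise in order, and I handed the job in at about 29 s.

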